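Reset the tripped breaker and start the unit

ROBOT

A 7-joint arm with a two-finger parallel gripper is mounted at the origin on the work surface. World frame = base frame: x ahead of the robot, y to its left, z up, the work surface at z = 0. Lengths are in m, angles in rad, forces in N, time in s.
With the tool pointing down it reaches from about 0.4 to 0.875 m from the base axis. Payload 6.5 kg.
Tool frame: the origin (TCP) lies on the centre line of the jaws, within the pads' length; the fingertips stand 19 mm ahead of it and the grasp point (between the pads) is the TCP; z points along the fingers, y is the line along which they close (so a half turn about z gives the same grasp; the last joint's range is limited). The gripper opens to 88 mm and grips with 3 to 60 N. Pads are 18 mm wide; open, the fingers measure 123 mm over their backs; the gripper's body (75 mm by 187 mm) begins 45 mm behind the grasp point.
Start: joints at [1.135, 0.536, -0.004, 1.538, 0.003, 1.067, -0.071], TCP at [0.235, -0.606, 0.258] pointing down, gripper open.
Joint ranges: [-2.7, 2.7], [-0.37, 2.16], [-1.27, 1.26], [0.24, 2.4], [-1.31, 4.45], [0.19, 1.91], [-2.76, 2.76]. Speed limits (rad/s): [2.39, 2.39, 3.14, 3.14, 3.14, 3.14, 3.14].

INTERFACE

Orientations are given as a rotation vector (axis times angle).
In Python, from workcell import ctrl gives the robot as it stands. Calls block until the motion is done:
- ctrl.move_pose(position, orientation): joint-space move of the TCP to a pose.
- ctrl.line_to(position, speed=0.15, frame=None): straight line of the TCP; frame=None keeps the orientation; speed is the mean speed in m/s.
- ctrl.set_joints(angles): joint-space move.
- ctrl.move_gripper(opening, grip_force=None): opening from 0.0 (shut) to 1.0 (fully open); grip_force is the grip in N (None keeps the last); returns when the fingers have stopped.
- ctrl.hold(seconds).
- ctrl.solve_ik(position, orientation): joint angles nearest the present ones, or None.
- ctrl.state(): the state.
- ctrl.grab_frame(name): name is "scene" or "top" or "wrist"; returns (picture, depth): 400x640x3 uint8, red, green, blue; 400x640 float32, m along the optical axis (not along the pixel's ray), 0 where there is no reading.
- ctrl.camera_info(name): a dict with "intrinsics" (3x3 intrinsics, pixels), "origin" and "attitude" of the camera in the world; the wrist camera has in their place "T_tool_cam" (4x4, takes a point from camera to tool coordinates, whose origin is the TCP and whose axes are the flange's). Camera axes: x right, y up, looking along -z (the intrinsics and any distortion apply to the point x, -y, -z); pixel columns grow to the right and rows downward; lengths in m; the calibration is good to about 2 mm. A picture is of the moment at which its call begins: read the wrist's pose just before it. camera_info takes no time and is no camera call.
A pose or a line that the arm cannot do raises ctrl.IKError and nothing moves.
- ctrl.hand_in(): hands the job in; it is judged then, once.
The state is a dict: "t": time; "q": joint angles; "joint_vel": joint speeds; "tau": joint torques, N m; "tcp_pos": TCP position; "tcp_rot": TCP orientation; "wrist_force": force on the tool from outside, world axes, zero at the start; "wrist_torque": the same for the moment, N m; "grip_width": opening from 0.0 (shut) to 1.0 (fully open); "grip_force": force on a finger pad.
Only numpy, scipy, OpenCV 4.12 (cv2) and the standard library are available. Lean on these libraries where they do the work, as an engineer would, in place of code of your own. Each camera call takes 0.05 s, during which the arm holds its last target. There are 200 camera calls.

TASK

On top of the control chassis, one of the four breaker buttons in the row has tripped and popped up: push it gently with the fingertips until it is fully home, level with its three neighbours. Then gently press the wider of the two round push buttons (START) fully down and let it spring back, and withdraw. Do not touch the other breakers or the smaller (STOP) button, do not lean on the chassis, and leave the loose parts where they are; nothing is to be picked up.

Things in the scene. Friction and masses are not known exactly. Their poses are not given: they have to be found in the camera images.
- chassis: aluminium power-supply chassis, 190 (x) x 220 (y) x 62 mm high, screwed to a white plastic board 250 x 320 x 18 mm; it cannot move. Origin on the table under its centre; its own z up. Its flat top face is 80 mm above the table. Breaker row along its own y, 60 mm to its own +x (far side); START and STOP 55 mm to its own -x (near side)
- breaker_a (a joint): travel of breaker button a in m: 0 is fully popped up, 0.012 is fully home (pushed straight down to its stop). It stays where it is left; about 4 N moves it. The tripped one starts at 0 to 0.003, the others at 0.012; any of the four places in the row may hold any breaker
- breaker_a_top (a point): centre of the flat top face of breaker button a: black round button 14 mm dia in a dark steel bezel (23 mm dia, 4 mm high) on the chassis top, four in a row 46 mm apart. Fully popped up its top is 19 mm above the chassis top, fully home 7 mm
- breaker_b (a joint): travel of breaker button b in m: 0 is fully popped up, 0.012 is fully home (pushed straight down to its stop). It stays where it is left; about 4 N moves it. The tripped one starts at 0 to 0.003, the others at 0.012; any of the four places in the row may hold any breaker
- breaker_b_top (a point): centre of the flat top face of breaker button b: black round button 14 mm dia in a dark steel bezel (23 mm dia, 4 mm high) on the chassis top, four in a row 46 mm apart. Fully popped up its top is 19 mm above the chassis top, fully home 7 mm
- breaker_c (a joint): travel of breaker button c in m: 0 is fully popped up, 0.012 is fully home (pushed straight down to its stop). It stays where it is left; about 4 N moves it. The tripped one starts at 0 to 0.003, the others at 0.012; any of the four places in the row may hold any breaker
- breaker_c_top (a point): centre of the flat top face of breaker button c: black round button 14 mm dia in a dark steel bezel (23 mm dia, 4 mm high) on the chassis top, four in a row 46 mm apart. Fully popped up its top is 19 mm above the chassis top, fully home 7 mm
- breaker_d (a joint): travel of breaker button d in m: 0 is fully popped up, 0.012 is fully home (pushed straight down to its stop). It stays where it is left; about 4 N moves it. The tripped one starts at 0 to 0.003, the others at 0.012; any of the four places in the row may hold any breaker
- breaker_d_top (a point): centre of the flat top face of breaker button d: black round button 14 mm dia in a dark steel bezel (23 mm dia, 4 mm high) on the chassis top, four in a row 46 mm apart. Fully popped up its top is 19 mm above the chassis top, fully home 7 mm
- start (a joint): travel of START in m: 0 is up, 0.006 fully down; springs back when let go, 5 N presses it fully down
- start_top (a point): centre of the top of START, the wider black round push button, 36 mm dia, in a steel housing on the chassis top, its top 22 mm above the chassis top when up (housing 12 mm high); START and STOP sit side by side 100 mm apart on the near side of the chassis top and may be swapped
- stop (a joint): travel of STOP in m: 0 is up; springs back like START; must not be pressed
- stop_top (a point): centre of the top of STOP, the smaller black round push button, 20 mm dia, in a steel housing, its top 22 mm above the chassis top when up (housing 12 mm high)
- standoff_1: loose brass standoff, 18 mm dia, 24 mm tall, standing on the chassis top between the breaker row and the two push buttons; origin at the centre of its underside; leave alone
- standoff_2: second brass standoff, same size, also standing on the chassis top; leave alone
- tape: roll of tape lying flat on the table left of the chassis, 90 mm dia, 24 mm high; origin at the centre of its underside; leave alone
- screwdriver: screwdriver lying on the table right of the chassis; origin under its middle; leave alone
- finial: brass lamp finial standing on the table, 40 mm dia, 52 mm high; origin at the centre of its underside; leave alone
- screw_tub: grey open tub standing on the table, 70 mm dia, 45 mm high; origin at the centre of its underside; leave alone
- drill: cordless drill lying on its side on the table right of the chassis, 60 mm high, about 260 x 185 mm; origin under its barrel; leave alone

How it is judged:
By the outcome, as a careful person would: the job done as asked, in the order asked, and still so for the second after the job is handed in, with the robot touching nothing.
It also fails if it takes over 42 s, if anything falls off the work surface, if the arm or the gripper's body presses on something with over 40 N, if the wrist force passes 120 N, or if a joint passes its speed limit or range.

## Working session

There is one attempt and no reset: what is moved stays moved. The work goes in short steps, each a Python script; the robot and the scene stay as the last script left them, time stands still between calls to the robot, and variables do not carry over. Pictures are saved under pics/ and viewed, at most 10 in all, crops included, and the job is handed in when it is done.

```bash
mkdir -p pics; ls; python3 - <<'E'
from workcell import ctrl
import cv2,numpy as np
for n in("top","scene"):
    im,d=ctrl.grab_frame(n); cv2.imwrite(f"pics/{n}0.png",im[:,:,::-1]); np.save(f"{n}0.npy",d)
    c=ctrl.camera_info(n); print(n,c)
print(ctrl.camera_info("wrist")); print(ctrl.state())
E
```

```text
pics
top {'intrinsics': array([[513.30773884,   0.        , 318.61964664],
       [  0.        , 513.30773884, 203.03476311],
       [  0.        ,   0.        ,   1.        ]]), 'origin': array([0.31783588, 0.04428085, 1.27971623]), 'attitude': array([ 0.15374013, -0.16240948, -1.57364222])}
scene {'intrinsics': array([[492.35411759,   0.        , 328.03362843],
       [  0.        , 492.35411759, 197.86416305],
       [  0.        ,   0.        ,   1.        ]]), 'origin': array([1.14940214, 1.1343815 , 0.85742531]), 'attitude': array([0.32753984, 1.31191874, 2.39518346])}
{'intrinsics': array([[306.0980615 ,   0.        , 322.83066791],
       [  0.        , 306.0980615 , 198.80648709],
       [  0.        ,   0.        ,   1.        ]]), 'T_tool_cam': array([[-6.04344170e-04,  9.52560140e-01,  3.04349822e-01,
         8.03123050e-02],
       [ 9.99999132e-01,  9.31987144e-04, -9.31264414e-04,
         9.41410805e-04],
       [-1.17073548e-03,  3.04348995e-01, -9.52559877e-01,
        -1.26480331e-01],
       [ 0.00000000e+00,  0.00000000e+00,  0.00000000e+00,
         1.00000000e+00]])}
{'t': 0.1, 'q': array([ 1.13480548,  0.5371057 , -0.00442471,  1.5387268 ,  0.00259128,
        1.06730434, -0.07121618]), 'joint_vel': array([-0.00019757,  0.00048035, -0.00077126, -0.00133371,  0.00063783,
       -0.00036622, -0.00096633]), 'tau': array([ 2.53881211e-03, -5.72080851e+01,  9.93647128e-01, -2.52232575e+01,
       -5.61912556e-02,  1.35113948e-02,  5.44037493e-05]), 'tcp_pos': array([ 0.23472554, -0.60559523,  0.25693542]), 'tcp_rot': array([-3.08657238e+00, -5.77349299e-01,  6.17822183e-04]), 'wrist_force': array([0.43750755, 0.75934036, 0.03578239]), 'wrist_torque': array([-0.00208464, -0.02625259, -0.01647643]), 'grip_force': 0.0, 'grip_width': 0.9993252828313564}
```

View pics/top0.png

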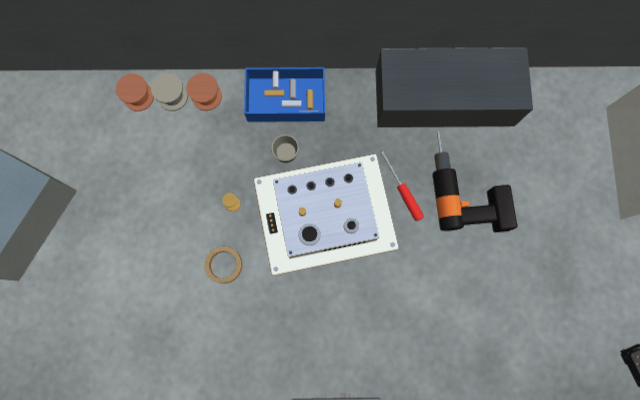

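View pics/scene0.png

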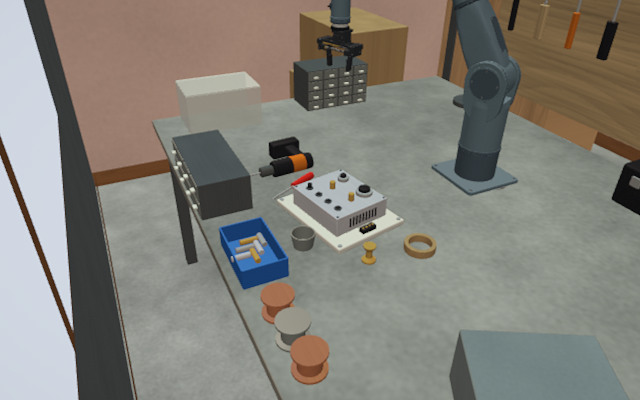

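The top view shows the breakers at about (292,189), (311,186), (330,182) and (349,178), START at (310,234) and STOP at (351,226). In the scene view the tripped one looks like the breaker at (310,186), which is the drill end of the row.

```bash
cat > h.py <<'E'
import numpy as np,cv2
from workcell import ctrl
from scipy.spatial.transform import Rotation as R
def cam(n,st=None):
    c=ctrl.camera_info(n)
    if n!="wrist": return c["intrinsics"],R.from_rotvec(c["attitude"]).as_matrix(),c["origin"],c
    T=c["T_tool_cam"];Rt=R.from_rotvec(st["tcp_rot"]).as_matrix()
    return c["intrinsics"],Rt@T[:3,:3],Rt@T[:3,3]+st["tcp_pos"],c
def on_plane(n,uv,z,st=None):
    K,A,o,_=cam(n,st); uv=np.atleast_2d(uv).astype(float)
    d=np.c_[(uv[:,0]-K[0,2])/K[0,0],-(uv[:,1]-K[1,2])/K[1,1],-np.ones(len(uv))]@A.T
    return o+d*((z-o[2])/d[:,2])[:,None]
def proj(n,p,st=None):
    K,A,o,_=cam(n,st); q=(np.atleast_2d(p)-o)@A
    return np.c_[K[0,2]-K[0,0]*q[:,0]/q[:,2],K[1,2]+K[1,1]*q[:,1]/q[:,2]]
def fit(local,w):
    "planar pose: world = c + Rz(yaw) local"
    l0,w0=local.mean(0),w.mean(0);a=local-l0;b=w-w0
    y=np.arctan2((a[:,0]*b[:,1]-a[:,1]*b[:,0]).sum(),(a*b).sum())
    M=R.from_euler('z',y).as_matrix()[:2,:2]
    c=w0-M@l0
    return c,y,(w-c-local@M.T)
E
python3 - <<'E'
from h import *
print({k:v for k,v in cam("top")[3].items() if k not in("intrinsics","origin","attitude")})
b=on_plane("top",[(292,189),(311,186),(330,182),(349,178)],.087)[:,:2]
s=on_plane("top",[(310,234),(351,226)],.102)[:,:2]
L=np.array([(.06,.069),(.06,.023),(.06,-.023),(.06,-.069),(-.055,.05),(-.055,-.05)])
W=np.r_[b,s]
c,y,r=fit(L,W);print(c,y,r*1e3)
rot=(R.from_euler('z',y)*R.from_rotvec([np.pi,0,0])).as_rotvec()
M=R.from_euler('z',y).as_matrix()
# tool x -> chassis +x ; camera sits 80mm ahead, tilted
for off in(-.10,-.14,-.06):
  p=np.r_[c,0]+M@np.array([off,0,0])+[0,0,.33]
  q=ctrl.solve_ik(p,rot); print(off,p,q)
  if q is not None: break
ctrl.move_gripper(0.0); ctrl.move_pose(p,rot)
st=ctrl.state(); im,d=ctrl.grab_frame("wrist")
cv2.imwrite("pics/w0.png",im[:,:,::-1]); np.save("w0.npy",d)
import pickle;pickle.dump((st,c,y),open("w0.pkl","wb")); print(st["t"],st["tcp_pos"],st["wrist_force"])
P=np.c_[L@M[:2,:2].T+c,[.087]*4+[.102]*2]; print(proj("wrist",P,st).round())
E
```

```text
{}
[0.54865621 0.02016462] 0.18918873242347922 [[ 0.99450337  0.49509859]
 [-0.67079644  0.33494739]
 [ 0.14336423  0.01659504]
 [ 0.99124141 -0.46382983]
 [-0.28311315 -1.66749356]
 [-1.17519941  1.28468237]]
-0.1 [0.4504405 0.0013584 0.33     ] [ 0.36517927  0.14376951 -0.51149034  1.92960485  0.07927519  1.0877069
 -1.56038943]
3.7083 [0.45060822 0.00054892 0.32991146] [-0.06657827 -1.09849259  0.26794092]
[[256.  23.]
 [299.  23.]
 [342.  23.]
 [385.  23.]
 [277. 134.]
 [365. 134.]]
```

View pics/w0.png

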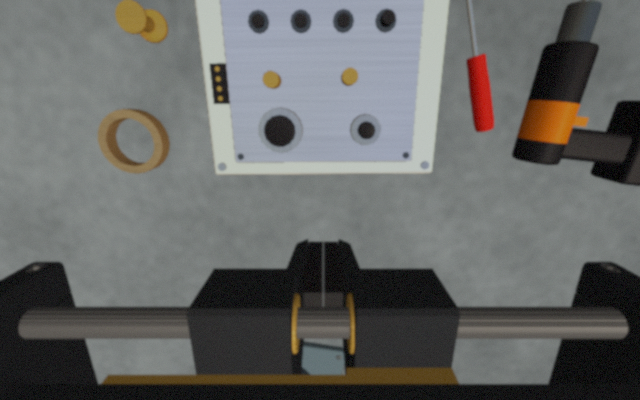

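The wrist view shows the breakers at (259,21), (301,21), (343,20) and (386,20), START at (280,131) and STOP at (366,130). I'll use depth to find which breaker is up, after a closer look.

```bash
python3 - <<'E'
from h import *
import pickle
st,c,y=pickle.load(open("w0.pkl","rb"))
L=np.array([(.06,.069),(.06,.023),(.06,-.023),(.06,-.069),(-.055,.05),(-.055,-.05)])
uv=np.array([(259,21),(301,21),(343,20),(386,20),(280,131),(366,130)])
W=on_plane("wrist",uv,.087,st)[:,:2]; W[4:]=on_plane("wrist",uv[4:],.102,st)[:,:2]
c2,y2,r=fit(L,W);print("wrist fit",c2,y2,(r*1e3).round(1).tolist())
M=R.from_euler('z',y2).as_matrix()
rot=(R.from_euler('z',y2)*R.from_rotvec([np.pi,0,0])).as_rotvec()
p=np.r_[c2,0]+M@np.array([0.0,-.03,0])+[0,0,.25]
ctrl.move_pose(p,rot); st=ctrl.state(); im,d=ctrl.grab_frame("wrist")
cv2.imwrite("pics/w1.png",im[:,:,::-1]); np.save("w1.npy",d)
K,A,o,_=cam("wrist",st)
P=np.c_[L@M[:2,:2].T+c2,[.087]*4+[.102]*2]
for u,v in proj("wrist",P,st)[:4].round().astype(int):
    # highest point near each breaker
    vs,us=np.mgrid[max(v-14,0):v+15,u-14:u+15];Z=d[vs,us]
    X=np.stack([(us-K[0,2])/K[0,0]*Z,-(vs-K[1,2])/K[1,1]*Z,-Z],-1)@A.T+o
    z=X[...,2][Z>0]; print((u,v),np.percentile(z,[50,90,98]).round(4))
pickle.dump((st,c2,y2),open("w1.pkl","wb")); print(st["t"])
E
```

```text
wrist fit [0.55180457 0.01881979] 0.19534718401356457 [[-0.1, -1.5], [-0.6, -0.5], [-0.3, 0.7], [-0.6, 0.8], [0.9, -1.0], [0.7, 1.5]]
(np.int64(215), np.int64(124)) [0.0826 0.0863 0.0874]
(np.int64(265), np.int64(124)) [0.0826 0.0864 0.0872]
(np.int64(315), np.int64(124)) [0.0827 0.0862 0.0872]
(np.int64(365), np.int64(123)) [0.0828 0.0977 0.0986]
4.3583
```

View pics/w1.png

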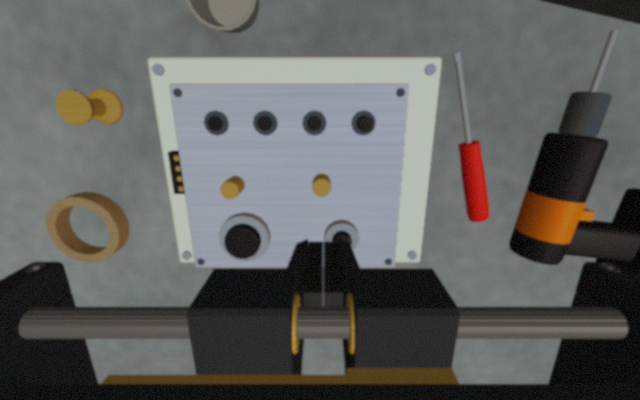

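The fit holds: predictions match the new view within 1 px. The tripped breaker is the drill-end one at (364,122), with its top about 18.5 mm above the chassis; the other three are at 7 mm. START is at (242,241). Now pressing the breaker, watching the force.

```bash
cat >> h.py <<'E'
def press(xy,z0,zmin,stepd,fstop,z_ok):
    "step the tip down from z0 (tip heights) until force > fstop below z_ok"
    f0=ctrl.state()["wrist_force"][2]; z=z0; out=[]
    while z>zmin:
        z-=stepd; ctrl.line_to([*xy,z+.019],speed=.02)
        s=ctrl.state(); f=s["wrist_force"][2]-f0; tip=s["tcp_pos"][2]-.019
        out.append((round(z*1e3,1),round(tip*1e3,1),round(f,1)))
        if f>fstop and (tip<z_ok or f>fstop+8): break
    print(out)
E
python3 - <<'E'
from h import *
import pickle
st,c,y=pickle.load(open("w1.pkl","rb")); M=R.from_euler('z',y).as_matrix()[:2,:2]
rot=(R.from_euler('z',y)*R.from_rotvec([np.pi,0,0])).as_rotvec()
b=c+M@[.06,-.069]
ctrl.move_pose([*b,.16],rot); ctrl.line_to([*b,.102+.019],speed=.06); ctrl.hold(.2)
print(ctrl.state()["tcp_pos"],b,ctrl.state()["wrist_force"])
press(b,.102,.085,.001,9,.0885)
s=ctrl.state();print(s["wrist_force"],s["t"])
ctrl.line_to([*b,.15],speed=.1)
s=ctrl.state();print(s["wrist_force"],s["t"])
E
```

```text
[ 0.62435673 -0.03723939  0.12138584] [ 0.62405678 -0.03722143] [-0.03770247 -0.00288591 -0.06536867]
[(101.0, np.float64(101.0), np.float64(-0.0)), (100.0, np.float64(99.9), np.float64(0.0)), (99.0, np.float64(98.9), np.float64(0.3)), (98.0, np.float64(98.1), np.float64(1.1)), (97.0, np.float64(97.1), np.float64(3.2)), (96.0, np.float64(96.0), np.float64(2.4)), (95.0, np.float64(94.9), np.float64(2.1)), (94.0, np.float64(93.9), np.float64(2.0)), (93.0, np.float64(92.9), np.float64(1.5)), (92.0, np.float64(91.9), np.float64(2.1)), (91.0, np.float64(90.9), np.float64(1.9)), (90.0, np.float64(89.9), np.float64(1.9)), (89.0, np.float64(88.9), np.float64(0.6)), (88.0, np.float64(87.9), np.float64(1.9)), (87.0, np.float64(87.5), np.float64(6.7)), (86.0, np.float64(87.3), np.float64(14.5))]
[-4.08013695 -0.42458666 14.44017709] 9.9417
[-0.55582177  0.51270646 -0.06462532] 10.5417
```

Clear stop at 87.3 mm, so the breaker is home. I'll check by depth from further back, then press START.

```bash
python3 - <<'E'
from h import *
import pickle
st,c,y=pickle.load(open("w1.pkl","rb")); M3=R.from_euler('z',y).as_matrix();M=M3[:2,:2]
rot=(R.from_euler('z',y)*R.from_rotvec([np.pi,0,0])).as_rotvec()
p=c+M@[0,.03]
ctrl.move_pose([*p,.25],rot); st=ctrl.state(); im,d=ctrl.grab_frame("wrist")
K,A,o,_=cam("wrist",st)
for yy in(.069,.023,-.023,-.069):
    u,v=proj("wrist",[*(c+M@[.06,yy]),.087],st)[0].round().astype(int)
    vs,us=np.mgrid[max(v-14,0):v+15,u-14:u+15];Z=d[vs,us]
    X=np.stack([(us-K[0,2])/K[0,0]*Z,-(vs-K[1,2])/K[1,1]*Z,-Z],-1)@A.T+o
    print((u,v),np.percentile(X[...,2][Z>0],[50,90,98]).round(4))
s_=c+M@[-.055,.05]
ctrl.move_pose([*s_,.16],rot); ctrl.line_to([*s_,.105+.019],speed=.06); ctrl.hold(.2)
press(s_,.105,.0935,.001,10,.0968)
s=ctrl.state();print(s["wrist_force"],s["t"])
ctrl.hold(.2); ctrl.line_to([*s_,.17],speed=.1)
print(ctrl.state()["wrist_force"],ctrl.state()["t"])
E
```

```text
(np.int64(277), np.int64(124)) [0.0826 0.0864 0.0874]
(np.int64(328), np.int64(124)) [0.0826 0.0864 0.0872]
(np.int64(378), np.int64(124)) [0.0828 0.0864 0.0874]
(np.int64(428), np.int64(124)) [0.0827 0.0865 0.0875]
[(104.0, np.float64(104.0), np.float64(-0.6)), (103.0, np.float64(102.9), np.float64(0.4)), (102.0, np.float64(102.1), np.float64(1.7)), (101.0, np.float64(101.1), np.float64(3.1)), (100.0, np.float64(100.0), np.float64(3.6)), (99.0, np.float64(99.0), np.float64(4.8)), (98.0, np.float64(98.0), np.float64(4.3)), (97.0, np.float64(97.0), np.float64(5.2)), (96.0, np.float64(96.4), np.float64(10.2))]
[-2.03434776 -1.29418227  9.86640884] 14.9583
[-0.32387371  0.02913843 -0.51483697] 15.8583
```

All four breakers are level. START hit its stop at 6 mm with about 10 N. Withdrawing now, with one last check.

```bash
python3 - <<'E'
from h import *
import pickle
st,c,y=pickle.load(open("w1.pkl","rb"));M=R.from_euler('z',y).as_matrix()[:2,:2]
rot=(R.from_euler('z',y)*R.from_rotvec([np.pi,0,0])).as_rotvec()
ctrl.move_pose([*(c+M@[-.10,0]),.33],rot); ctrl.hold(.3)
im,d=ctrl.grab_frame("wrist");cv2.imwrite("pics/w2.png",im[:,:,::-1]);print(ctrl.state()["t"])
E
```

```text
16.9333
```

View pics/w2.png

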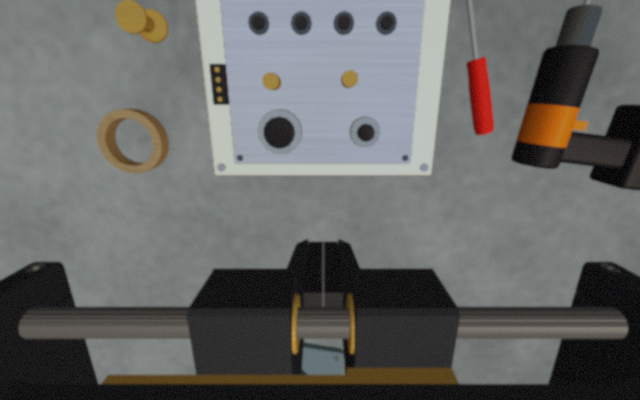

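The four breakers (row ≈ 22) look alike, and the standoffs at (272,81) and (349,78) and the other loose parts haven't moved. Nothing is touching the robot.

```bash
python3 -c "
from workcell import ctrl
print(ctrl.hand_in())"
```

```text
the job is handed in; nothing more can be done
None
```

The tripped breaker, at the drill end of the row, is fully home and level with the other three; START was then pressed to its stop and let go, the arm withdrew clear, and the job was handed in at about 17 s.

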